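# Load a label roll and hold the labeller's pinch lever open

## Robot

A 6-joint arm with a two-finger parallel gripper is mounted at the origin on the work surface. World frame = base frame: x ahead of the robot, y to its left, z up, the work surface at z = 0. Lengths are in m, angles in degrees, forces in N, time in s.
With the tool pointing down it reaches from about 0.375 to 0.9 m from the base axis. Payload 3.1 kg.
Tool frame: the origin (TCP) lies at the very end of the fingers, on their centre line; the grasp point (between the pads) lies bot.grip_point_offset behind it (bot.grip_point_offset is the distance from the TCP to the grasp point, in m); z points along the fingers, y is the line along which they close (so a half turn about z gives the same grasp; the last joint's range is limited). The gripper opens to 87 mm and grips with 3 to 60 N. Pads are 19 mm wide; open, the fingers measure 117 mm over their backs; the gripper's body (75 mm by 190 mm) begins 51 mm behind the grasp point.
Start: joints at [61.335, 30.224, 82.088, -0, 67.689, -10.227], TCP at [0.198, 0.593, 0.184] pointing down, gripper open.
Joint ranges: [-176.69, 176.69], [-43.24, 126.21], [12.49, 139.97], [-82, 262], [0, 151.66], [-163.58, 163.58]. Speed limits (degrees/s): [159.86, 159.86, 180, 180, 180, 180].

## Interface

Orientations are given as a 3x3 rotation matrix whose columns are the frame's x, y, z axes.
In Python, from rig import bot, viewer, ticket gives the robot as it stands.
- The arm moves only by the tool servo_tool, never from a script. Its argument "targets" is a list of rows, each an object with "offset": the shift along the tool's x, y, z in m, a list of three; "dr": the turn, a rotation vector about the tool's x, y, z in degrees, a list of three. In form: [{"offset": [x, y, z], "dr": [ax, ay, az]}, ...]. A call has 1 to 20 rows; each row is the pose to reach, as a shift and turn from the pose commanded when the call began, along the tool's axes at that moment; what a row does not reach only later rows make up. A row lasts 1/12 s, in which the tool goes at most 41.7 mm and 7.16 degrees, less where a joint would pass 70% of its speed; a pose out of reach is approached as far as the arm can. A call with a gripper value outside its range is refused whole. "gripper" is the gripper command: -1 is fully open, 1 is shut, values between are in proportion, set as the call begins (left out, the last holds). The fingers move at their own pace and stop on an object; the grip force is fixed at half the most. Time passes only in rows, so rows that repeat a pose let the fingers close. It gives the time, the measured TCP pose, the force, the opening and the grip force at its end, in the units of the state.
- bot.read_state(): the state, without advancing time (a new reading comes with each control period).
- viewer.capture(name): name is "side" or "top" or "wrist"; returns a dict with "color" (420x560x3 uint8, red, green, blue), "camera_matrix" (3x3 intrinsics, pixels), "k1" (the pictures are not rectified: a ray, as slopes to the right and down, at radius r is drawn at 1 + k1 r^2 times it, then the intrinsics apply), "R" (3x3) and "t" (3): a world point X has camera coordinates R X + t. Camera axes: x right, y down, z forward; pixel columns grow to the right and rows downward; lengths in m; the calibration is good to about 2 mm. A picture is of the moment at which its call begins. There is no depth.
- ticket.hand_in(): hands the job in; it is judged then, once.
The state is a dict: "time_s": time; "joint_positions": joint angles; "qvel": joint speeds; "tau": joint torques, N m; "position": TCP position; "tcp_rot": TCP orientation; "force": force on the tool from outside, world axes, zero at the start; "moment": the same for the moment, N m; "opening": opening from 0.0 (shut) to 1.0 (fully open); "grasp_force": force on a finger pad.
Only numpy, scipy, OpenCV 4.12 (cv2) and the standard library are available. Lean on these libraries where they do the work, as an engineer would, in place of code of your own. Each camera call takes 0.05 s, during which the arm holds its last target. There are 200 camera calls.

## Task

Load the labelling machine for threading: of the two label rolls on the stock stand, slide the taller one straight up off its post, lower it over the machine's supply spindle (the single post on the large round plate) right down onto the plate without dropping it, and let go. Then swing the machine's spring-loaded pinch lever fully open, to within about 3 degrees of its 30 degree stop but without forcing it against the stop, and keep holding it there: the job finishes with the robot still holding the lever open so that a colleague can thread the labels. Leave the other roll on its post, and the jars, tape and marker where they are.

Things in the scene. Friction and masses are not known exactly. Their poses are not given: they have to be found in the camera images.
- labeller: Bench labelling machine, grey housing 240 (x) by 420 (y) mm, white deck 70 mm above the table, fixed. Origin: centre of its underside; x points from its front (control strip, robot side) to its back, y to its left, z up. On the deck: supply spindle near the left end, small forked take-up hub at the back, upright rollers up to 60 mm high, pinch lever front right, jar back right.
- spindle_seat (a point): Where the roll's underside must rest: centre of the top of the round black supply plate (110 mm across, top 82 mm above the table), on the axis of the supply spindle, an aluminium post 21 mm in diameter rising 63 mm above this point, its last 11 mm tapering to 12 mm. Axes as the labeller's. The nearest upright parts of the deck (up to 62 mm above it) are over 100 mm from the axis.
- lever_pivot (a point): Point on the vertical pivot axis of the pinch lever. Axes as the labeller's.
- lever_knob (a point): Middle of the grip of the black knob at the lever's free end: an upright post 18 mm in diameter, top 21 mm above this point (135 mm above the table), foot 30 mm below it on the flat arm. It is 95 mm from the pivot, on the labeller's -x side at rest, and moves with the lever; 30 mm free on both sides along y. The pinch roller (23 mm, as high as the knob) is on the same arm 45 mm nearer the pivot.
- pinch_lever (a joint): Angle of the pinch lever about its vertical pivot (rad): 0 at rest (pinch roller against drive roller), growing counter-clockwise seen from above as the knob swings to the labeller's -y side; stop at 0.52 (30 degrees). A spring always pulls it back to 0: about 4 N at the knob to start it, about 8 N at the stop. Do not press it against the stop with more than about 25 N.
- stock_stand: Plywood stand 85 (x) by 215 (y) by 12 mm, fixed, with two upright wooden posts 20 mm in diameter at y = -65 and +65 mm, tops 80 mm above the table. Origin at the centre of its underside, x and y along its sides, z up. A label roll is on each post; which roll is on which post varies.
- wide_roll_center (a point): Centre (half-way up, on the axis) of the taller label roll: a wound paper ring 64 mm in outer diameter, 40 mm high, bore 27 mm through a cardboard core, about 110 g. It sits round a post of the stock stand, its underside 12 mm above the table. z is its axis.
- narrow_roll_center (a point): Centre (half-way up, on the axis) of the other label roll: 64 mm in outer diameter, 24 mm high, bore 27 mm. It stays on its post.
- jar_a: Specimen jar with a screw cap, 48 mm across the cap, 62 mm high, on the table in front of the machine; origin at the centre of its underside. Not to be disturbed.
- jar_b: Specimen jar with a screw cap, 48 mm across the cap, 62 mm high, on the table in front of the machine; origin at the centre of its underside. Not to be disturbed.
- jar_c: Specimen jar with a screw cap, 48 mm across the cap, 62 mm high, on the table in front of the machine, to the right; origin at the centre of its underside. Not to be disturbed.
- jar_d: Specimen jar with a screw cap, 48 mm across the cap, 62 mm high, standing on the machine at the back right of its deck; origin at the centre of its underside. Not to be disturbed.
- tape_roll: Roll of sticky tape lying flat on the table, 96 mm across, 24 mm high, hole 78 mm; origin at the centre of its underside. Not to be disturbed.
- marker: Marker pen lying on the table, 132 mm long, 16 mm thick; origin near its middle, x along it. Not to be disturbed.

How it is judged (in metres and radians):
On the way, in this order (a step that is already met when the one before it is completed fails the run):
1. the taller roll is lifted clear of its stock post (height (world z) of wide_roll_center above 0.1 m), for 0.1 s.
2. the taller roll is all the way down on the supply plate, round the spindle, and let go (horizontal distance between wide_roll_center and spindle_seat below 0.005 m and z of wide_roll_center in the frame of spindle_seat between 0.017 and 0.023 m and angle between wide_roll_center's own z axis and vertical below 0.06 rad and contact force between the fingers and wide_roll below 0.05 N), for 0.3 s.
3. the pinch lever is swung fully open by the fingers (value of joint pinch_lever above 0.455 rad and contact force between the fingers and pinch_lever above 2 N), for 0.2 s.
At the end, for the whole second after the job is handed in: Taller roll round the supply spindle, within 3 mm of the plate and 5 mm of the axis, upright, at rest, not touched; fingers hold the pinch lever at 0.455 rad (26 degrees) or more with 2 N or more; other roll down on its post; jars, tape and marker moved less than 20 mm (all of step 2 and all of step 3 and linear speed of wide_roll below 0.02 m/s and horizontal distance between narrow_roll_center and stock_stand below 0.075 m and height (world z) of narrow_roll_center below 0.028 m and distance of narrow_roll_center from where it was at the start of the episode below 0.01 m and distance of each of jar_a, jar_b, jar_c, jar_d, tape_roll, marker from where it was at the start of the episode below 0.02 m); the arm keeps its last pose, push and grip.
It fails at once if the roll is dropped onto the plate (horizontal distance between wide_roll_center and spindle_seat below 0.02 m and z of wide_roll_center in the frame of spindle_seat above 0.025 m and linear speed of wide_roll above 0.3 m/s and contact force between the fingers and wide_roll below 0.05 N).
It fails at once if the lever is forced against its stop, with more than about 40 N at the knob (value of joint pinch_lever above 0.527 rad).
It fails at once if a jar, the tape, the marker or the other roll is disturbed (distance of any of jar_a, jar_b, jar_c, jar_d, tape_roll, marker from where it was at the start of the episode above 0.02 m or angle between any of jar_a, jar_b, jar_c, jar_d's own z axis and vertical above 0.4 rad or distance of narrow_roll_center from where it was at the start of the episode above 0.01 m).
It also fails if it takes over 50 s, if anything falls off the work surface, if the arm or the gripper's body presses on something with over 40 N, if the wrist force passes 120 N, or if a joint passes its speed limit or range.

## Working session

There is one attempt and no reset: what is moved stays moved. The work goes in short steps, Python scripts to look and compute and a tool call to move; the robot and the scene stay as the last step left them, time stands still between calls to the robot, and variables do not carry over. Pictures are saved under pics/ and viewed, at most 10 in all, crops included, and the job is handed in when it is done.

Besides the shell and the picture viewer there is one more tool, called after ">>>" by a JSON object that holds its "api" and its "payload". servo_tool: Moves the arm, as the interface text tells. Its arguments: {"type":"object","properties":{"targets":{"type":"array"},"gripper":{"type":"number"}},"required":["targets"]}

```bash
mkdir -p pics; ls
python3 - <<'E'
from rig import bot, viewer
import cv2, pickle, numpy as np
d={}
for n in ("top","side","wrist"):
    c=viewer.capture(n); d[n]=c
    cv2.imwrite(f"pics/{n}0.png",c["color"][:,:,::-1])
    print(n,c["camera_matrix"],c["k1"],c["R"],c["t"])
pickle.dump(d,open("c0.pkl","wb"))
s=bot.read_state(); print(s, bot.grip_point_offset)
E
```

```text
pics
top [[385.06166767   0.         274.90109128]
 [  0.         385.06166767 208.0330201 ]
 [  0.           0.           1.        ]] -0.10880576691655851 [[-0.02584251 -0.99962514 -0.00904076]
 [-0.98712056  0.02694544 -0.15769256]
 [ 0.15787706  0.00484915 -0.98744687]] [0.04594864 0.5262585  0.92039133]
side [[415.97011235   0.         283.46632519]
 [  0.         415.97011235 213.39541548]
 [  0.           0.           1.        ]] -0.018720073311139257 [[ 0.6983469  -0.71575852 -0.00116459]
 [-0.46817662 -0.45555577 -0.75715229]
 [ 0.54140766  0.52930019 -0.65323736]] [-0.37879634  0.32043712  0.93620879]
wrist [[354.3909733    0.         276.86123696]
 [  0.         354.3909733  214.31195444]
 [  0.           0.           1.        ]] -0.016478327189769226 [[ 0.31761145  0.94821618 -0.00300601]
 [ 0.91883878 -0.30698515  0.24798268]
 [ 0.23421839 -0.08152418 -0.9687598 ]] [-0.62380746 -0.03078116  0.39176137]
{'time_s': 0.15, 'joint_positions': array([ 6.13338906e+01,  3.02672326e+01,  8.21400999e+01,  9.27771449e-04,
        6.76879623e+01, -1.02268231e+01]), 'qvel': array([-0.00156263, -0.16906335, -0.14886927,  0.00807398,  0.13898925,
       -0.03595282]), 'tau': array([ 1.57064074e-03, -4.40432239e+01, -1.76842958e+01,  6.34007854e-02,
        5.52931242e-02, -8.13220117e-05]), 'position': array([0.1973467 , 0.59237098, 0.18358789]), 'tcp_rot': array([[-9.48657282e-01,  3.16304765e-01, -8.10992831e-04],
       [ 3.16305652e-01,  9.48656221e-01, -1.45216285e-03],
       [ 3.10027365e-04, -1.63412648e-03, -9.99998617e-01]]), 'force': array([-0.32807562,  0.0540652 ,  0.61235194]), 'moment': array([-0.0176456 , -0.03502942, -0.00352973]), 'grasp_force': 0.0, 'opening': 1.000060357921131} 0.0187
```

View pics/top0.png

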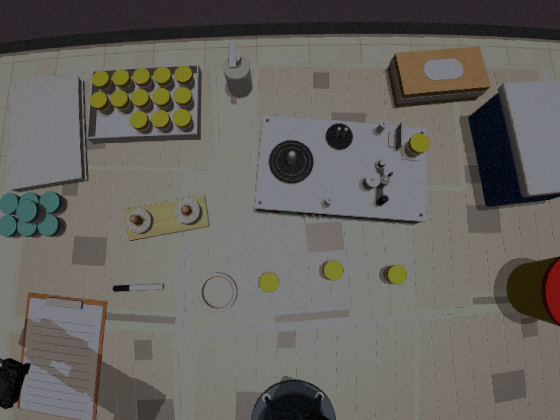

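View pics/side0.png

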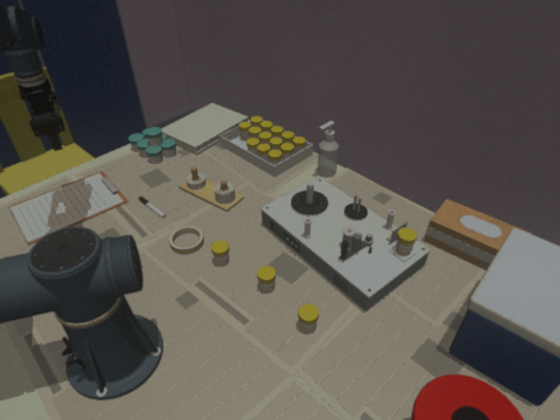

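The top view shows the stand with rolls at (140,220) and (188,211), the spindle at (291,160), the knob at about (383,200), and jars at (269,282), (333,270) and (397,274). I'll make an enlarged mosaic to get exact pixels.

```bash
cat > h.py <<'E'
import cv2, numpy as np, pickle
def ray(c,px):
    u=cv2.undistortPoints(np.float64(px).reshape(-1,1,2),c["camera_matrix"],np.array([c["k1"],0,0,0.]))[:,0]
    R=np.array(c["R"]);t=np.array(c["t"])
    d=np.c_[u,np.ones(len(u))]@R
    return -R.T@t,d
def onz(c,px,z):
    o,d=ray(c,px); z=np.broadcast_to(z,len(d))
    return o+d*((z-o[2])/d[:,2])[:,None]
def tri(c1,p1,c2,p2):
    o1,d1=ray(c1,p1);o2,d2=ray(c2,p2);out=[]
    for a,b in zip(d1,d2):
        s=np.linalg.lstsq(np.c_[a,-b],o2-o1,rcond=None)[0]
        P,Q=o1+a*s[0],o2+b*s[1]; out.append(np.r_[(P+Q)/2,np.linalg.norm(P-Q)])
    return np.array(out)
def proj(c,X):
    X=np.float64(X).reshape(-1,3); rv=cv2.Rodrigues(np.array(c["R"]))[0]
    return cv2.projectPoints(X,rv,np.float64(c["t"]),c["camera_matrix"],np.array([c["k1"],0,0,0.]))[0][:,0]
def bright(im): return np.uint8(255*(im/255.)**0.6)
E
python3 - <<'E'
from h import *
d=pickle.load(open("c0.pkl","rb"))
def crop(n,x,y,w,h,W,H): return cv2.resize(bright(d[n]["color"][y:y+h,x:x+w,::-1]),(W,H),interpolation=cv2.INTER_CUBIC)
a=crop("top",115,190,100,60,400,240)      #4x
b=crop("side",170,155,100,60,400,240)
e=crop("top",250,105,190,120,570,360) #3x
f=np.zeros((360,230,3),np.uint8); f[:300]=crop("wrist",0,0,560,420,230,300)
cv2.imwrite("pics/m1.png",np.vstack([np.hstack([a,b]),np.hstack([e,f])]))
E
```

```text
(no output)
```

View pics/m1.png

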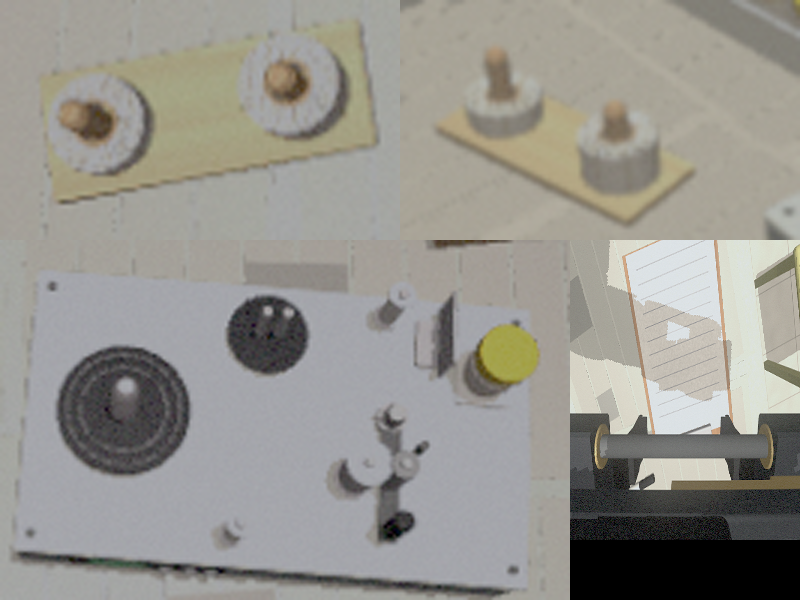

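The mosaic shows the taller roll on the right-hand post: it rises higher in the side view, and sits at about (188,211) in the top view. The knob is at about (384,199), the pinch roller at about (385,182) and the spindle tip at about (292,153).

Run:
```python
from h import *
np.set_printoptions(precision=4,suppress=True)
d=pickle.load(open("c0.pkl","rb")); T=d["top"]; S=d["side"]
im=T["color"]; hsv=cv2.cvtColor(im,cv2.COLOR_RGB2HSV)
def cnt(m,box):
    x0,y0,x1,y1=box; z=np.zeros(m.shape,np.uint8); z[y0:y1,x0:x1]=np.uint8(m[y0:y1,x0:x1])*255
    z=cv2.morphologyEx(z,cv2.MORPH_CLOSE,np.ones((3,3)))
    cs=cv2.findContours(z,cv2.RETR_EXTERNAL,cv2.CHAIN_APPROX_NONE)[0]
    return max(cs,key=cv2.contourArea)[:,0].astype(float)
def rect(c,z):
    P=onz(T,c,z)[:,:2]; r=cv2.minAreaRect((P*1000).astype(np.float32)); return r
print("hsv ply,deck,table,roll:",hsv[214,165],hsv[190,310],hsv[250,200],hsv[200,188])
H,Sx,V=[hsv[...,i].astype(int) for i in range(3)]
ply=cnt((Sx>85)&(V>80)&(H>15)&(H<32),(115,185,220,245)); print("ply",rect(ply,0.012))
deck=cnt((Sx<28)&(V>100),(245,105,440,230)); print("deck",rect(deck,0.07))
pl=cnt(V<90,(265,135,318,188)); P=onz(T,pl,0.082)[:,:2]*1000; print("plate",cv2.fitEllipse(P.astype(np.float32)))
g=lambda x,y,k,ox,oy:(x/k+ox-0.4,y/k+oy-0.4)
print("post tips top z=.08",onz(T,[g(285,78,4,115,190),g(70,108,4,115,190)],0.08))
print("spindle tip",onz(T,[g(125,384-240,3,250,105)],0.145))
print("knob,pinch,jar_d tops",onz(T,[g(406,521-240,3,250,105),g(406,461-240,3,250,105),g(509,352-240,3,250,105)],[0.135,0.135,0.132]))
c2=[g(613-400,106,4,170,155),g(497-400,50,4,170,155)]
print("tri post tips",tri(T,[g(285,78,4,115,190),g(70,108,4,115,190)],S,c2))
ym=cv2.inRange(hsv,(22,150,80),(35,255,255)); n,l,st,ce=cv2.connectedComponentsWithStats(ym)
for i in range(1,n):
    if st[i,4]>100: print("yellow",ce[i],st[i,4],onz(T,[ce[i]],0.062)[0,:2])
# coloured overlay of contours for check
v=im[:,:,::-1].copy()
for c,col in((ply,(0,0,255)),(deck,(0,255,0)),(pl,(255,0,255))): cv2.polylines(v,[c.astype(np.int32)],True,col)
a=cv2.resize(v[100:260,110:440],(792,384),interpolation=cv2.INTER_NEAREST)
s=cv2.resize(bright(S["color"][170:300,250:430,::-1]),(288,208),interpolation=cv2.INTER_CUBIC)
s=cv2.resize(bright(S["color"][205:270,320:420,::-1]),(320,208),interpolation=cv2.INTER_CUBIC)
s2=cv2.resize(bright(T["color"][160:215,345:415,::-1]),(264,208),interpolation=cv2.INTER_CUBIC)
s3=cv2.resize(bright(T["color"][190:245,160:215,::-1]),(208,208),interpolation=cv2.INTER_CUBIC)
cv2.imwrite("pics/m2.png",np.vstack([a,np.hstack([s,s2,s3])]))
```

```text
hsv ply,deck,table,roll: [ 30  80 121] [117  17 132] [ 30  10 125] [ 60   2 124]
ply ((487.0440979003906, 310.2296142578125), (35.001949310302734, 214.4139404296875), 12.232527732849121)
deck ((625.7621459960938, -137.9649658203125), (486.2879638671875, 320.8458557128906), 88.67285919189453)
plate ((635.2764892578125, -9.879057884216309), (106.71162414550781, 108.8709716796875), 71.83744049072266)
post tips top z=.08 [[0.5245 0.247  0.08  ]
 [0.5096 0.3801 0.08  ]]
spindle tip [[ 0.6381 -0.0093  0.145 ]]
knob,pinch,jar_d tops [[ 0.5281 -0.2197  0.135 ]
 [ 0.5748 -0.2232  0.135 ]
 [ 0.6618 -0.3138  0.132 ]]
tri post tips [[0.524  0.2459 0.0841 0.0004]
 [0.5103 0.3799 0.0795 0.0015]]
yellow [161.7196  74.5421] 214 [0.8923 0.324 ]
yellow [182.7757  73.3832] 214 [0.8926 0.267 ]
yellow [140.9005  75.5782] 211 [0.8927 0.381 ]
yellow [100.0297  78.0446] 202 [0.893  0.4956]
yellow [120.0481  76.8462] 208 [0.8926 0.439 ]
yellow [182.2091  95.0227] 220 [0.8301 0.2666]
yellow [139.5315  97.0586] 222 [0.8303 0.3813]
yellow [160.7566  96.0133] 226 [0.8302 0.3239]
yellow [118.6667  98.2568] 222 [0.8301 0.4385]
yellow [98.1298 99.2644] 208 [0.8308 0.4958]
yellow [181.3112 117.3485] 241 [0.7678 0.2673]
yellow [138.2785 119.1918] 219 [0.768  0.3814]
yellow [159.8696 118.1696] 230 [0.768  0.3238]
yellow [419.2553 142.3936] 282 [ 0.6839 -0.3414]
yellow [332.9175 270.0859] 291 [ 0.3699 -0.1031]
yellow [396.6585 274.2359] 284 [ 0.3547 -0.2571]
yellow [268.4894 281.8227] 282 [0.3465 0.0517]
```

View pics/m2.png

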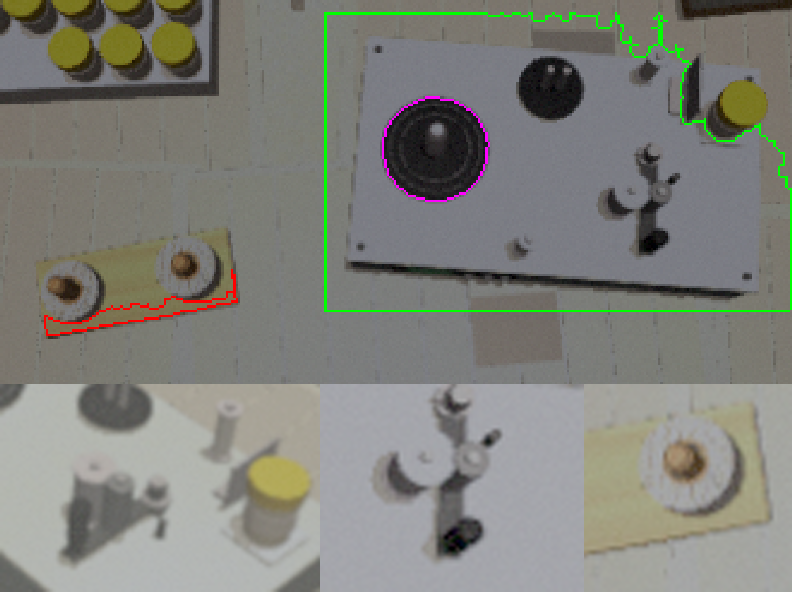

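The plate contour is clean: centre (0.635,-0.010), 107–109 mm across. The deck and plywood masks leaked, so I'll use corner pixels read from the crops instead, plus the roll's outer circle.

Run:
```python
from h import *
np.set_printoptions(precision=4,suppress=True)
d=pickle.load(open("c0.pkl","rb")); T=d["top"]; S=d["side"]
f=2.4
ply=[(40/4+115-.4,75/4+190-.4),(205-.4,195-.4),(209.5-.4,225.5-.4),(128.75-.4,240.5-.4)]
P=onz(T,ply,.012)[:,:2]; print("ply",P,np.linalg.norm(P-np.roll(P,-1,0),axis=1),P.mean(0))
e=(P[0]-P[1]+P[3]-P[2]); e/=np.linalg.norm(e); print("yaw",np.degrees(np.arctan2(-e[0],e[1])),"post",P.mean(0)-.065*e)
g=lambda x,y:(x/3+250-.4,(y-240)/3+105-.4)
D=onz(T,[g(38,272),g(531,312),g(528,586),g(17,551)],.07)[:,:2]; print("deck",D,np.linalg.norm(D-np.roll(D,-1,0),axis=1),D.mean(0))
sc=onz(T,[g(52,286),g(516,323),g(513,570),g(30,533)],.07)[:,:2];print("screws",sc.mean(0),np.linalg.norm(sc-np.roll(sc,-1,0),axis=1))
for a,b in((sc[0],sc[1]),(sc[3],sc[2]),(D[3],D[2])):
    v=a-b; print("yaw",np.degrees(np.arctan2(-v[0],v[1])))
for p,q in((sc[0],sc[3]),(sc[1],sc[2])):
    v=p-q; print("yawx",np.degrees(np.arctan2(v[1],v[0])))
# roll outer circle, top view: crop centre (292,85) radius ~53
print("roll top",onz(T,[(115+290/4-.4,190+82/4-.4)],.052))
# knob: top view from m2 crop (scale 264/70): top centre ~(470,528),foot ~(447,545); side crop scale 3.2
k=264/70; kt=[(345+(468-320)/k-.4,160+(530-384)/k-.4)]; ks=[(320+80/3.2-.4,205+(505-384)/3.2-.4)]
print("knob top",onz(T,kt,.135),onz(S,ks,.135),tri(T,kt,S,ks))
```

```text
ply [[0.542  0.4276]
 [0.5725 0.2144]
 [0.4923 0.2025]
 [0.4582 0.4147]] [0.2154 0.0812 0.215  0.0849] [0.5162 0.3148]
yaw 8.630990198750743 post [0.526  0.2505]
deck [[ 0.7623  0.0577]
 [ 0.7179 -0.3614]
 [ 0.4833 -0.3361]
 [ 0.5235  0.0795]] [0.4215 0.236  0.4175 0.2397] [ 0.6218 -0.1401]
screws [ 0.6231 -0.1392] [0.3955 0.2126 0.3954 0.2125]
yaw -5.966235792423742
yaw -5.987244286462869
yaw -5.535181247458827
yawx -6.080841757245677
yawx -6.103486550541252
roll top [[0.5264 0.2506 0.052 ]]
knob top [[ 0.5281 -0.2172  0.135 ]] [[ 0.5299 -0.2215  0.135 ]] [[ 0.5301 -0.2193  0.1325  0.004 ]]
```

The two roll estimates agree at (0.526,0.250). Labeller yaw is -6.0°. I'll move to a hover above the roll with the closing axis along the labeller's y.

>>> {"api": "servo_tool", "payload": {"targets": [{"offset": [-0.42,-0.22,-0.016],"dr": [0,0,-12.4]},{"offset": [-0.42,-0.22,-0.016],"dr": [0,0,-12.4]},{"offset": [-0.42,-0.22,-0.016],"dr": [0,0,-12.4]},{"offset": [-0.42,-0.22,-0.016],"dr": [0,0,-12.4]},{"offset": [-0.42,-0.22,-0.016],"dr": [0,0,-12.4]},{"offset": [-0.42,-0.22,-0.016],"dr": [0,0,-12.4]},{"offset": [-0.42,-0.22,-0.016],"dr": [0,0,-12.4]},{"offset": [-0.42,-0.22,-0.016],"dr": [0,0,-12.4]},{"offset": [-0.42,-0.22,-0.016],"dr": [0,0,-12.4]},{"offset": [-0.42,-0.22,-0.016],"dr": [0,0,-12.4]},{"offset": [-0.42,-0.22,-0.016],"dr": [0,0,-12.4]},{"offset": [-0.42,-0.22,-0.016],"dr": [0,0,-12.4]},{"offset": [-0.42,-0.22,-0.016],"dr": [0,0,-12.4]},{"offset": [-0.42,-0.22,-0.016],"dr": [0,0,-12.4]},{"offset": [-0.42,-0.22,-0.016],"dr": [0,0,-12.4]},{"offset": [-0.42,-0.22,-0.016],"dr": [0,0,-12.4]}], "gripper": -1}}

```text
time_s: 1.48
position: [0.525, 0.2524, 0.2001]
tcp_rot: [[-0.995, 0.104, -0.001], [0.104, 0.995, 0.0], [0.001, -0.0, -1.0]]
force: [0.7, -1.0, -0.4]
opening: 1.0
grasp_force: 0.0
```

Run:
```python
from rig import bot, viewer
from h import *
np.set_printoptions(precision=4,suppress=True)
c=viewer.capture("wrist"); t=viewer.capture("top"); pickle.dump((c,t),open("c1.pkl","wb"))
s=bot.read_state(); print(s["time_s"],s["position"],s["tcp_rot"],s["joint_positions"])
X=[(.526,.2505,.052),(.526,.2505,.08),(.5245,.247,.08),s["position"]]
print(proj(c,X))
a=bright(c["color"][:,:,::-1]); cv2.imwrite("pics/w1.png",a)
```

```text
1.5833 [0.5252 0.2526 0.2003] [[-0.9947  0.103  -0.0007]
 [ 0.103   0.9947  0.    ]
 [ 0.0007 -0.0001 -1.    ]] [ 14.6967  25.9328  87.2404   0.0107  66.8642 -69.3977]
[[275.3944 193.227 ]
 [275.2415 198.9343]
 [271.3135 197.7444]
 [277.4488 238.5013]]
```

View pics/w1.png

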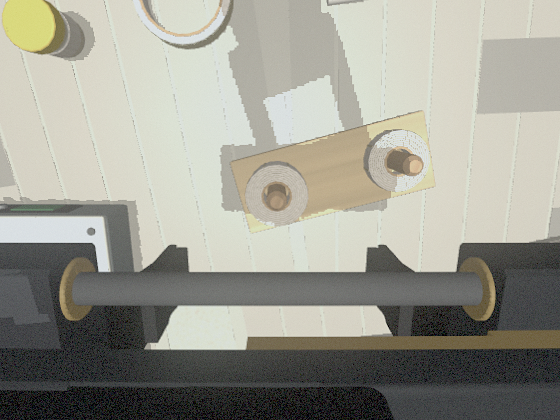

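The wrist view shows the taller roll's ring centred at about (276.5,193.5), against a prediction of (275.4,193.2), so the position agrees within about 1 mm. Descending now.

>>> {"api": "servo_tool", "payload": {"targets": [{"offset": [-0.001,-0.001,0.03]},{"offset": [-0.001,-0.001,0.06]},{"offset": [-0.001,-0.001,0.09]},{"offset": [-0.001,-0.001,0.12]},{"offset": [-0.001,-0.001,0.14]},{"offset": [-0.001,-0.001,0.155]},{"offset": [-0.001,-0.001,0.167]},{"offset": [-0.001,-0.001,0.174]},{"offset": [-0.001,-0.001,0.178]},{"offset": [-0.001,-0.001,0.178]},{"offset": [-0.001,-0.001,0.178]}]}}

```text
$.targets[0]: bad value
```

>>> {"api": "servo_tool", "payload": {"targets": [{"offset": [0,0,0]},{"offset": [0,0,0]},{"offset": [0,0,0]},{"offset": [0,0,0]},{"offset": [0,0,0]},{"offset": [0,0,0]}], "gripper": 1}}

```text
$.targets[0]: bad value
```

>>> {"api": "servo_tool", "payload": {"targets": [{"offset": [-0.001,-0.001,0.03],"dr": [0,0,0]},{"offset": [-0.001,-0.001,0.06],"dr": [0,0,0]},{"offset": [-0.001,-0.001,0.09],"dr": [0,0,0]},{"offset": [-0.001,-0.001,0.12],"dr": [0,0,0]},{"offset": [-0.001,-0.001,0.14],"dr": [0,0,0]},{"offset": [-0.001,-0.001,0.155],"dr": [0,0,0]},{"offset": [-0.001,-0.001,0.167],"dr": [0,0,0]},{"offset": [-0.001,-0.001,0.174],"dr": [0,0,0]},{"offset": [-0.001,-0.001,0.178],"dr": [0,0,0]},{"offset": [-0.001,-0.001,0.178],"dr": [0,0,0]},{"offset": [-0.001,-0.001,0.178],"dr": [0,0,0]}], "gripper": -1}}

```text
time_s: 2.5
position: [0.5279, 0.2506, 0.023]
tcp_rot: [[-0.994, 0.105, 0.001], [0.105, 0.994, 0.0], [-0.001, 0.0, -1.0]]
force: [0.8, 0.5, 0.3]
opening: 1.004
grasp_force: 0.0
```

>>> {"api": "servo_tool", "payload": {"targets": [{"offset": [0.001,0,0],"dr": [0,0,0]},{"offset": [0.001,0,0],"dr": [0,0,0]},{"offset": [0.001,0,0],"dr": [0,0,0]},{"offset": [0.001,0,0],"dr": [0,0,0]},{"offset": [0.001,0,0],"dr": [0,0,0]},{"offset": [0.001,0,0],"dr": [0,0,0]},{"offset": [0.001,0,0],"dr": [0,0,0]},{"offset": [0.001,0,0],"dr": [0,0,0]}], "gripper": 1}}

```text
time_s: 3.17
position: [0.5264, 0.2503, 0.0224]
tcp_rot: [[-0.994, 0.105, -0.0], [0.105, 0.994, 0.0], [0.0, -0.0, -1.0]]
force: [-0.6, -0.9, -0.4]
opening: 0.476
grasp_force: 0.0
```

Opening is 0.476 with no grip force. A 64 mm roll should stop the fingers near 0.74, so I'll look.

Run:
```python
from rig import bot, viewer
from h import *
t=viewer.capture("top"); c=viewer.capture("wrist"); s=viewer.capture("side"); st=bot.read_state(); print(st["position"],st["opening"],st["grasp_force"],st["force"])
b=lambda i:bright(i[:,:,::-1])
a=cv2.resize(b(t["color"][150:270,110:270]),(400,300)); e=cv2.resize(b(s["color"][100:250,150:350]),(400,300)); w=cv2.resize(b(c["color"]),(400,300))
cv2.imwrite("pics/m3.png",np.vstack([np.hstack([a,e]),np.hstack([w,w*0])]))
```

```text
[0.52639908 0.2503685  0.02231299] 0.33709341261361625 0.0 [-0.24185288 -1.32470021  0.49396811]
```

View pics/m3.png

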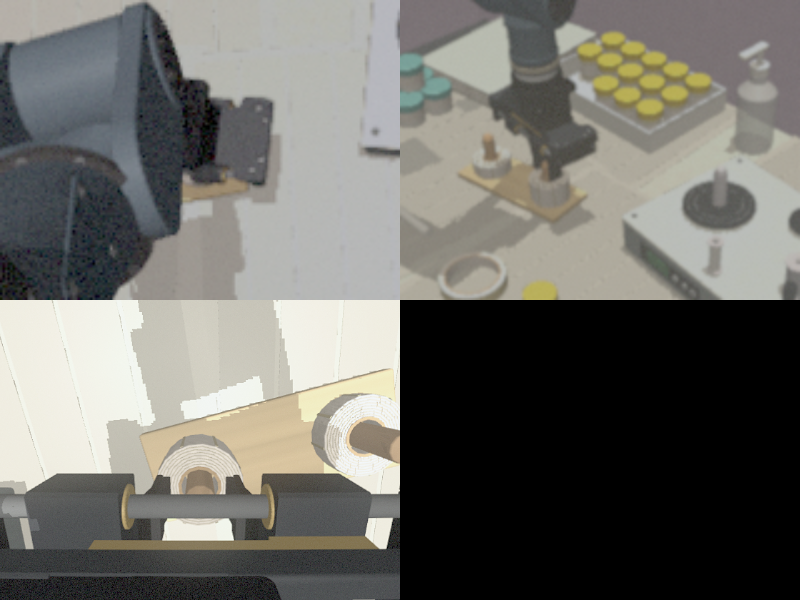

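The roll (ring at about (200,490) in the wrist tile) is between the fingers, which are still closing. Opening was still falling (0.337), so I'll wait.

>>> {"api": "servo_tool", "payload": {"targets": [{"offset": [0,0,0],"dr": [0,0,0]},{"offset": [0,0,0],"dr": [0,0,0]},{"offset": [0,0,0],"dr": [0,0,0]}]}}

```text
time_s: 3.57
position: [0.5266, 0.2517, 0.0223]
tcp_rot: [[-0.994, 0.106, 0.001], [0.106, 0.994, 0.002], [-0.0, 0.002, -1.0]]
force: [-1.0, 5.1, -0.9]
opening: 0.216
grasp_force: 30.0
```

Grip force is 30 N but at 0.216 opening (about 19 mm), which doesn't fit a 64 mm roll. I'll compare the TCP's projection with the roll before moving anything.

Run:
```python
from rig import bot, viewer
from h import *
np.set_printoptions(precision=1,suppress=True)
t=viewer.capture("top"); c=viewer.capture("wrist"); s=viewer.capture("side"); st=bot.read_state(); print(st["position"],st["opening"],st["grasp_force"],st["force"])
p=st["position"]; R=st["tcp_rot"]
X=[p,p+[0,0,.03],p+[0,0,.0187]+.032*R[:,1],p+[0,0,.0187]-.032*R[:,1]]
for n,k in(("top",t),("side",s),("wrist",c)):print(n,proj(k,X))
b=lambda i:bright(i[:,:,::-1])
e=cv2.resize(b(s["color"][130:220,170:290]),(400,300),interpolation=2); w=cv2.resize(b(c["color"][150:360,140:420]),(400,300))
cv2.imwrite("pics/m4.png",np.hstack([e,w]))
pickle.dump((t,c,s),open("c2.pkl","wb"))
```

```text
[0.5 0.3 0. ] 0.21613336656783516 30.000351227936335 [ 0.3  5.1 -1.1]
top [[189.4 211.8]
 [186.6 210. ]
 [175.3 209.7]
 [200.2 211.7]]
side [[224.1 195.5]
 [223.2 188.1]
 [218.1 186.2]
 [229.2 195.7]]
wrist [[277.1 238. ]
 [277.2 256.2]
 [335.7 248.6]
 [218.7 248.8]]
```

View pics/m4.png

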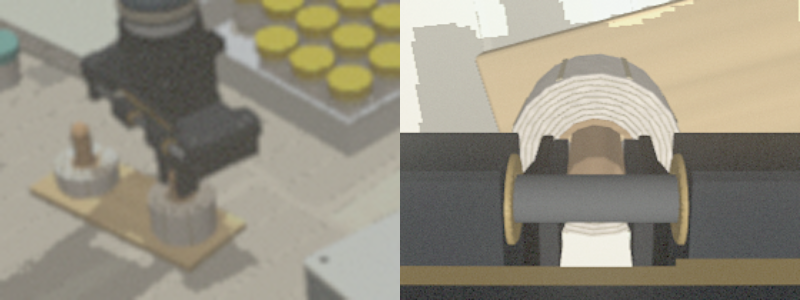

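The two views show the fingers closed on the post above the roll: in the wrist crop they flank the post at (565–625,150), and in the side crop the whole roll is visible below them. So the real fingertips are higher than the reported TCP. In the hover picture the open fingers were 178 px apart, which puts the tips at a depth of about 0.173 m, not 0.211 m. That is roughly 35–38 mm short. I'll open the gripper, then measure the tips properly.

>>> {"api": "servo_tool", "payload": {"targets": [{"offset": [0,0,0],"dr": [0,0,0]},{"offset": [0,0,0],"dr": [0,0,0]},{"offset": [0,0,0],"dr": [0,0,0]},{"offset": [0,0,0],"dr": [0,0,0]},{"offset": [0,0,0],"dr": [0,0,0]},{"offset": [0,0,0],"dr": [0,0,0]},{"offset": [0,0,0],"dr": [0,0,0]},{"offset": [0,0,0],"dr": [0,0,0]},{"offset": [0,0,0],"dr": [0,0,0]},{"offset": [0,0,0],"dr": [0,0,0]},{"offset": [0,0,0],"dr": [0,0,0]},{"offset": [0,0,0],"dr": [0,0,0]}], "gripper": -1}}

```text
time_s: 4.72
position: [0.5264, 0.2504, 0.0223]
tcp_rot: [[-0.994, 0.105, -0.0], [0.105, 0.994, -0.0], [0.0, -0.0, -1.0]]
force: [0.5, -0.2, -0.0]
opening: 0.978
grasp_force: 0.0
```

Run:
```python
from rig import bot, viewer
from h import *
np.set_printoptions(precision=4,suppress=True)
c=viewer.capture("wrist"); s=viewer.capture("side"); st=bot.read_state(); print(st["time_s"],st["position"],st["opening"],st["grasp_force"],st["force"])
pickle.dump((c,s),open("c3.pkl","wb"))
p=st["position"];R=st["tcp_rot"]
b=lambda i:bright(i[:,:,::-1]).copy()
w=b(c["color"]); sd=b(s["color"])
# expected inner tip corners for fingers ending h above the reported TCP
for h,col in((0,(0,0,255)),(.0187,(0,255,255)),(.037,(0,255,0)),(.07,(255,0,255))):
    X=[p-R[:,2]*h+R[:,1]*sy*.0435+R[:,0]*sx*.0095 for sy in(-1,1) for sx in(-1,1)]
    for im,k in((w,c),(sd,s)):
        for q in proj(k,X): im[int(round(q[1])),int(round(q[0]))]=col
    print(h,proj(c,X).ravel())
a=cv2.resize(w[150:360,140:420],(400,300),interpolation=cv2.INTER_NEAREST); e=cv2.resize(sd[130:220,170:290],(400,300),interpolation=cv2.INTER_NEAREST)
cv2.imwrite("pics/m5.png",np.hstack([a,e]))
```

```text
4.8167 [0.5263 0.2504 0.0223] 0.9925594244716041 0.0 [-0.3567 -0.0888 -0.6188]
0 [205.3187 252.9388 203.6512 222.7189 349.0781 252.7881 350.6673 222.5489]
0.0187 [198.7027 264.8638 196.7067 232.0911 355.6951 264.7059 357.6056 231.9105]
0.037 [190.938  278.8647 188.5162 243.1491 363.4616 278.6999 365.7897 242.9571]
0.07 [172.2412 312.6035 168.6106 270.0426 382.1664 312.4287 385.6838 269.8286]
```

View pics/m5.png

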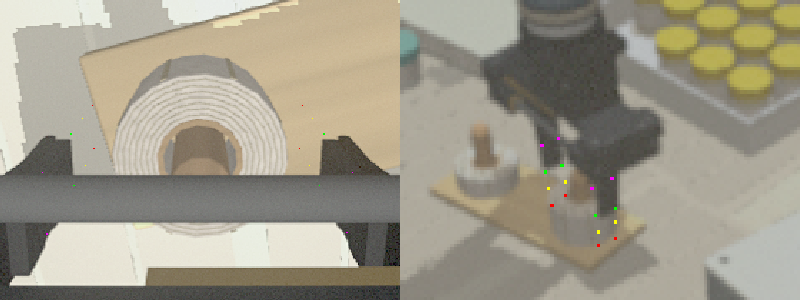

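The green h=37 mm markers land on the real fingertips in both views, at wrist (71,133)/(323,133) and side (596,215)/(615,208). The body is shifted up by the same amount: the h=70 mm magenta markers sit part-way up the finger. So the true tips are about 37.5 mm above the reported TCP, along the tool axis, and I'll use that from here. For tips at z≈0.021 I need a reported z of about -0.016.

>>> {"api": "servo_tool", "payload": {"targets": [{"offset": [0,0.001,0.006],"dr": [0,0,0]},{"offset": [0,0.001,0.012],"dr": [0,0,0]},{"offset": [0,0.001,0.018],"dr": [0,0,0]},{"offset": [0,0.001,0.023],"dr": [0,0,0]},{"offset": [0,0.001,0.027],"dr": [0,0,0]},{"offset": [0,0.001,0.03],"dr": [0,0,0]},{"offset": [0,0.001,0.03],"dr": [0,0,0]}]}}

```text
time_s: 5.4
position: [0.5259, 0.2512, -0.0086]
tcp_rot: [[-0.994, 0.105, -0.002], [0.105, 0.994, -0.0], [0.002, -0.001, -1.0]]
force: [-0.1, -0.6, 0.7]
opening: 0.998
grasp_force: 0.0
```

No contact. Going down another 7 mm, then gripping.

>>> {"api": "servo_tool", "payload": {"targets": [{"offset": [0,0,0.004],"dr": [0,0,0]},{"offset": [0,0,0.007],"dr": [0,0,0]},{"offset": [0,0,0.007],"dr": [0,0,0]}]}}

```text
time_s: 5.65
position: [0.5262, 0.2513, -0.0152]
tcp_rot: [[-0.994, 0.105, -0.001], [0.105, 0.994, -0.0], [0.001, -0.0, -1.0]]
force: [-0.3, -0.2, 0.4]
opening: 0.996
grasp_force: 0.0
```

>>> {"api": "servo_tool", "payload": {"targets": [{"offset": [0,0,0],"dr": [0,0,0]},{"offset": [0,0,0],"dr": [0,0,0]},{"offset": [0,0,0],"dr": [0,0,0]},{"offset": [0,0,0],"dr": [0,0,0]},{"offset": [0,0,0],"dr": [0,0,0]},{"offset": [0,0,0],"dr": [0,0,0]},{"offset": [0,0,0],"dr": [0,0,0]}], "gripper": 1}}

```text
time_s: 6.23
position: [0.5266, 0.2514, -0.0145]
tcp_rot: [[-0.994, 0.105, 0.0], [0.105, 0.994, 0.0], [-0.0, 0.0, -1.0]]
force: [-1.2, 0.4, 0.8]
opening: 0.716
grasp_force: 30.3
```

Gripped at 0.716 (about 62–64 mm, 30 N). Lifting straight up.

>>> {"api": "servo_tool", "payload": {"targets": [{"offset": [0,0,-0.008],"dr": [0,0,0]},{"offset": [0,0,-0.02],"dr": [0,0,0]},{"offset": [0,0,-0.035],"dr": [0,0,0]},{"offset": [0,0,-0.05],"dr": [0,0,0]},{"offset": [0,0,-0.065],"dr": [0,0,0]},{"offset": [0,0,-0.08],"dr": [0,0,0]},{"offset": [0,0,-0.1],"dr": [0,0,0]},{"offset": [0,0,-0.12],"dr": [0,0,0]},{"offset": [0,0,-0.135],"dr": [0,0,0]},{"offset": [0,0,-0.145],"dr": [0,0,0]},{"offset": [0,0,-0.15],"dr": [0,0,0]},{"offset": [0,0,-0.15],"dr": [0,0,0]},{"offset": [0,0,-0.15],"dr": [0,0,0]}]}}

```text
time_s: 7.32
position: [0.5261, 0.2512, 0.1352]
tcp_rot: [[-0.994, 0.105, -0.0], [0.105, 0.994, -0.0], [0.0, -0.0, -1.0]]
force: [-0.4, 0.6, -0.7]
opening: 0.723
grasp_force: 30.3
```

Run:
```python
from rig import bot
import numpy as np
s=bot.read_state(); p,R=s["position"],s["tcp_rot"]; print(s["time_s"],p,R.round(4),s["force"],s["opening"],s["grasp_force"])
# hover over spindle
T=np.array([.636,-.0098,p[2]]); print((R.T@(T-p)).round(4))
```

```text
7.3167 [0.52610314 0.2512456  0.13520281] [[-9.944e-01  1.052e-01 -5.000e-04]
 [ 1.052e-01  9.944e-01 -1.000e-04]
 [ 5.000e-04 -2.000e-04 -1.000e+00]] [-0.37131564  0.59500761 -0.67344861] 0.7226504945964922 30.261074476657086
[-0.1368 -0.248  -0.    ]
```

>>> {"api": "servo_tool", "payload": {"targets": [{"offset": [-0.007,-0.012,0],"dr": [0,0,0]},{"offset": [-0.018,-0.033,0],"dr": [0,0,0]},{"offset": [-0.033,-0.06,0],"dr": [0,0,0]},{"offset": [-0.048,-0.087,0],"dr": [0,0,0]},{"offset": [-0.063,-0.114,0],"dr": [0,0,0]},{"offset": [-0.078,-0.141,0],"dr": [0,0,0]},{"offset": [-0.093,-0.168,0],"dr": [0,0,0]},{"offset": [-0.108,-0.195,0],"dr": [0,0,0]},{"offset": [-0.121,-0.219,0],"dr": [0,0,0]},{"offset": [-0.13,-0.236,0],"dr": [0,0,0]},{"offset": [-0.136,-0.246,0],"dr": [0,0,0]},{"offset": [-0.137,-0.248,0],"dr": [0,0,0]},{"offset": [-0.137,-0.248,0],"dr": [0,0,0]},{"offset": [-0.137,-0.248,0],"dr": [0,0,0]}]}}

```text
time_s: 8.48
position: [0.6356, -0.0088, 0.1347]
tcp_rot: [[-0.994, 0.105, -0.002], [0.105, 0.994, 0.001], [0.002, 0.001, -1.0]]
force: [0.1, 0.2, -0.9]
opening: 0.719
grasp_force: 30.3
```

Run:
```python
from rig import bot, viewer
from h import *
np.set_printoptions(precision=4,suppress=True)
c=viewer.capture("wrist"); t=viewer.capture("top"); s=viewer.capture("side"); st=bot.read_state(); p,R=st["position"],st["tcp_rot"]
print(st["time_s"],p,R[:,2],st["opening"],st["grasp_force"])
pickle.dump((c,t,s),open("c4.pkl","wb"))
seat=np.array([.636,-.0098,.082])
b=lambda i:bright(i[:,:,::-1]).copy()
w,sd=b(c["color"]),b(s["color"])
a=np.linspace(0,2*np.pi,60)
def ring(ctr,r): return ctr+np.c_[r*np.cos(a),r*np.sin(a),0*a]
def draw(im,k,X,col,sc,o): 
    q=((proj(k,X)-o)*sc).round().astype(int)
    for x,y in q:
        if 0<=x<im.shape[1] and 0<=y<im.shape[0]: im[y,x]=col
W=cv2.resize(w[130:340,140:420],(400,300),interpolation=2); E=cv2.resize(sd[130:220,250:370],(400,300),interpolation=2)
ctr=p+[0,0,.0465]
for im,k,sc,o in((W,c,400/280,(140,130)),(E,s,400/120,(250,130))):
    draw(im,k,ring(seat,.055),(0,0,255),sc,o); draw(im,k,ring(ctr+[0,0,.02],.032),(0,255,0),sc,o)
    draw(im,k,ring(ctr-[0,0,.02],.032),(0,255,0),sc,o); draw(im,k,ring(seat+[0,0,.063],.006),(255,0,255),sc,o); draw(im,k,ring(ctr+[0,0,.02],.0135),(0,255,0),sc,o)
cv2.imwrite("pics/m6.png",np.hstack([W,E]))
```

```text
8.6333 [ 0.636  -0.0082  0.1353] [-0.0008  0.0004 -1.    ] 0.7135398220549984 30.261172668688232
```

View pics/m6.png

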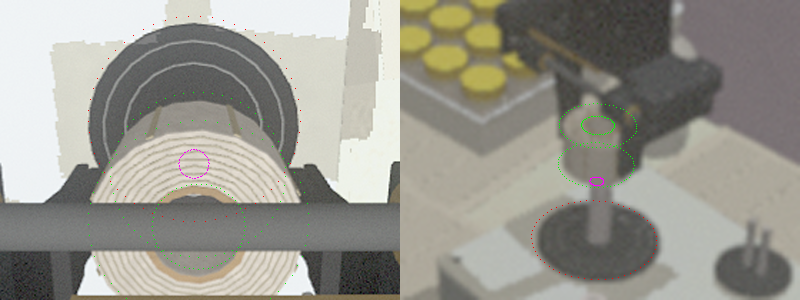

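The red plate circle overlays the black plate in both views (wrist centre about (194,118)). The magenta spindle tip matches the post top at side (599,183) to within about 2 px. Next I'll check numerically where the roll sits in the hand along x, using brightness profiles.

Run:
```python
from h import *
from rig import bot
np.set_printoptions(precision=1,suppress=True,linewidth=150)
c,t,s=pickle.load(open("c4.pkl","rb")); st=bot.read_state(); p,R=st["position"],st["tcp_rot"]
ctr=p+[0,0,.0465]
f=[ctr+[0,0,h]+R[:,0]*r for h,r in((.02,.032),(-.02,.032),(.02,.0135),(.02,-.032))]
print("pred col,row: top-face far edge, bottom far edge, bore far edge, near edge\n",proj(c,f))
g=cv2.cvtColor(c["color"],cv2.COLOR_RGB2GRAY).astype(int); hsv=cv2.cvtColor(c["color"],cv2.COLOR_RGB2HSV)
print("rows 190-272:",g[190:272,273:281].mean(1).astype(int)); print("sat",hsv[250:272,273:281,1].mean(1).astype(int))
f=[ctr+[0,0,.02]+R[:,1]*r for r in(-.032,.032)];print("pred sides",proj(c,f))
for r in(258,264): print(r,"left",g[r,195:215],"right",g[r,340:362])
# plate: outline in wrist + top refit
def plate(k,box,z=.082,th=100):
    x0,y0,x1,y1=box; gg=cv2.cvtColor(k["color"],cv2.COLOR_RGB2GRAY)[y0:y1,x0:x1]
    m=np.uint8(gg<th)*255; cs=max(cv2.findContours(m,0,1)[0],key=cv2.contourArea)[:,0]+[x0,y0]; return cs
pc=plate(c,(195,140,355,215)); P=onz(c,pc,.082)[:,:2]
u=(pc[:,0]>196)&(pc[:,0]<354)&(pc[:,1]>141)&(pc[:,1]<205); P=P[u]
r0=np.hypot(*(P-[.636,-.0098]).T); P=P[abs(r0-.055)<.006]
A=np.c_[2*P,np.ones(len(P))]; q=np.linalg.lstsq(A,(P**2).sum(1),rcond=None)[0]; np.set_printoptions(precision=4)
print("plate wrist fit",len(P),q[:2],np.sqrt(q[2]+q[:2]@q[:2])); print(p)
```

```text
pred col,row: top-face far edge, bottom far edge, bore far edge, near edge
 [[278.6 214.2]
 [278.3 194.6]
 [278.7 258.4]
 [278.9 355.8]]
rows 190-272: [ 44  45  44  45  44  44  46  44  45  44  59 100 103 102  99  98 100 100 100  99 100 100 100 101 102 103 105 106 103 101 107 130 181 190 187 162 147
 180 195 193 186 138 162 191 184 158 145 178 186 186 180 137 154 188 184 166 145 173 188 188 183 141 158 192 193 185 137 163 200 188 121 121 124 127
 124 127 144  79  54  56  57  55]
sat [ 33  51  50  32  33  35  54  49  30  33  81 112 110 109 110  85  16   7  14  13  15  17]
pred sides [[201.7 289.1]
 [355.8 288.7]]
258 left [ 41  48  52  40  38  46  42  44  45  43  47  47  50  80  91 123 173 185 188 178] right [182 195 196 185 130  86  65  45  35  39  39  40  35  39  41  43  33  46  37  37  41  38]
264 left [ 43  43  47  41  42  43  42  42  36  45  74  93 139 178 187 184 163 146 173 182] right [191 163 157 185 195 194 153 119 152  99  41  39  36  39  36  40  38  44  39  36  44  41]
plate wrist fit 177 [ 0.6388 -0.0107] 0.054081210789595865
[ 0.636  -0.0082  0.1353]
```

In the wrist frame the roll is at (0.6389,-0.0090) and the plate at (0.6388,-0.0107), measured with the same camera so its bias cancels. I need about -1.5 mm in y. Lowering in stages while watching the force.

>>> {"api": "servo_tool", "payload": {"targets": [{"offset": [0,-0.0015,0.005],"dr": [0,0,0]},{"offset": [0,-0.0015,0.012],"dr": [0,0,0]},{"offset": [0,-0.0015,0.018],"dr": [0,0,0]},{"offset": [0,-0.0015,0.024],"dr": [0,0,0]},{"offset": [0,-0.0015,0.03],"dr": [0,0,0]},{"offset": [0,-0.0015,0.036],"dr": [0,0,0]},{"offset": [0,-0.0015,0.04],"dr": [0,0,0]},{"offset": [0,-0.0015,0.04],"dr": [0,0,0]}]}}

```text
time_s: 9.3
position: [0.6356, -0.011, 0.0939]
tcp_rot: [[-0.994, 0.105, -0.002], [0.105, 0.994, 0.0], [0.002, 0.0, -1.0]]
force: [-0.3, -0.3, -1.1]
opening: 0.719
grasp_force: 30.3
```

It is past the taper with no side force. Continuing to about 3 mm above the plate.

>>> {"api": "servo_tool", "payload": {"targets": [{"offset": [0,0,0.006],"dr": [0,0,0]},{"offset": [0,0,0.014],"dr": [0,0,0]},{"offset": [0,0,0.022],"dr": [0,0,0]},{"offset": [0,0,0.03],"dr": [0,0,0]},{"offset": [0,0,0.038],"dr": [0,0,0]},{"offset": [0,0,0.045],"dr": [0,0,0]},{"offset": [0,0,0.051],"dr": [0,0,0]},{"offset": [0,0,0.055],"dr": [0,0,0]},{"offset": [0,0,0.055],"dr": [0,0,0]},{"offset": [0,0,0.055],"dr": [0,0,0]}]}}

```text
time_s: 10.13
position: [0.6394, -0.0115, 0.0478]
tcp_rot: [[-0.994, 0.106, 0.007], [0.106, 0.994, -0.001], [-0.007, -0.0, -1.0]]
force: [-8.7, 0.7, 35.0]
opening: 0.719
grasp_force: 30.0
```

>>> {"api": "servo_tool", "payload": {"targets": [{"offset": [0,0,0.001],"dr": [0,0,0]},{"offset": [0,0,0.002],"dr": [0,0,0]},{"offset": [0,0,0.002],"dr": [0,0,0]}]}}

```text
time_s: 10.38
position: [0.6398, -0.0116, 0.047]
tcp_rot: [[-0.994, 0.106, 0.008], [0.106, 0.994, -0.001], [-0.009, -0.0, -1.0]]
force: [-9.9, 2.2, 41.5]
opening: 0.718
grasp_force: 30.0
```

I made an arithmetic slip: the seat corresponds to a reported z of about 0.0555, not 0.0355. So I pressed the roll onto the plate (41 N) and it slid up slightly in the fingers. I'll relieve the push before releasing.

>>> {"api": "servo_tool", "payload": {"targets": [{"offset": [0,0,-0.004],"dr": [0,0,0]},{"offset": [0,0,-0.008],"dr": [0,0,0]},{"offset": [0,0,-0.01],"dr": [0,0,0]},{"offset": [0,0,-0.01],"dr": [0,0,0]}]}}

```text
time_s: 10.72
position: [0.6372, -0.0112, 0.0482]
tcp_rot: [[-0.994, 0.105, 0.001], [0.105, 0.994, -0.0], [-0.001, 0.0, -1.0]]
force: [1.9, 0.2, 0.3]
opening: 0.72
grasp_force: 30.0
```

>>> {"api": "servo_tool", "payload": {"targets": [{"offset": [0,0,0.001],"dr": [0,0,0]},{"offset": [0,0,0.002],"dr": [0,0,0]},{"offset": [0,0,0.002],"dr": [0,0,0]}]}}

```text
time_s: 10.97
position: [0.6371, -0.0112, 0.0473]
tcp_rot: [[-0.994, 0.105, 0.001], [0.105, 0.994, -0.0], [-0.001, -0.0, -1.0]]
force: [-1.0, 0.7, 9.4]
opening: 0.72
grasp_force: 30.0
```

The roll is resting on the plate with 9 N of light contact. Releasing.

>>> {"api": "servo_tool", "payload": {"targets": [{"offset": [0,0,-0.001],"dr": [0,0,0]},{"offset": [0,0,-0.001],"dr": [0,0,0]},{"offset": [0,0,-0.001],"dr": [0,0,0]},{"offset": [0,0,-0.001],"dr": [0,0,0]},{"offset": [0,0,-0.001],"dr": [0,0,0]},{"offset": [0,0,-0.001],"dr": [0,0,0]},{"offset": [0,0,-0.001],"dr": [0,0,0]},{"offset": [0,0,-0.001],"dr": [0,0,0]},{"offset": [0,0,-0.001],"dr": [0,0,0]},{"offset": [0,0,-0.001],"dr": [0,0,0]}], "gripper": -1}}

```text
time_s: 11.8
position: [0.6365, -0.0112, 0.0474]
tcp_rot: [[-0.994, 0.105, 0.0], [0.105, 0.994, -0.0], [-0.0, -0.0, -1.0]]
force: [0.3, -0.4, -0.1]
opening: 0.999
grasp_force: 0.0
```

>>> {"api": "servo_tool", "payload": {"targets": [{"offset": [0,0,-0.01],"dr": [0,0,0]},{"offset": [0,0,-0.025],"dr": [0,0,0]},{"offset": [0,0,-0.045],"dr": [0,0,0]},{"offset": [0,0,-0.065],"dr": [0,0,0]},{"offset": [0,0,-0.085],"dr": [0,0,0]},{"offset": [0,0,-0.1],"dr": [0,0,0]},{"offset": [0,0,-0.11],"dr": [0,0,0]},{"offset": [0,0,-0.11],"dr": [0,0,0]}]}}

```text
time_s: 12.47
position: [0.6384, -0.0114, 0.1606]
tcp_rot: [[-0.994, 0.105, 0.006], [0.105, 0.994, -0.001], [-0.006, -0.001, -1.0]]
force: [0.7, -0.4, 0.3]
opening: 0.998
grasp_force: 0.0
```

Run:
```python
from h import *
from rig import bot, viewer
np.set_printoptions(precision=4,suppress=True,linewidth=150)
c=viewer.capture("wrist"); s=viewer.capture("side"); st=bot.read_state(); p,R=st["position"],st["tcp_rot"]; print(st["time_s"],p,R)
pickle.dump((c,s),open("c5.pkl","wb"))
pl=np.array([.6380,-.0105,.082]); a=np.linspace(0,2*np.pi,60)
T=pickle.load(open("c0.pkl","rb"))
b=lambda i:bright(i[:,:,::-1]).copy()
W=cv2.resize(b(c["color"])[90:300,140:420],(400,300),interpolation=2); E=cv2.resize(b(s["color"])[155:230,260:360],(400,300),interpolation=2)
for im,k,sc,o in((W,c,400/280,(140,90)),(E,s,4,(260,155))):
    for r,z,col in((.055,0,(0,0,255)),(.032,.04,(0,255,0)),(.032,0.0,(0,255,0)),(.006,.063,(255,0,255))):
        for x,y in ((proj(k,pl+np.c_[r*np.cos(a),r*np.sin(a),z+0*a])-o)*sc).round().astype(int):
            if 0<=x<400 and 0<=y<300: im[y,x]=col
cv2.imwrite("pics/m7.png",np.hstack([W,E]))
```

```text
12.5667 [ 0.6363 -0.0111  0.1576] [[-0.9945  0.1052  0.0003]
 [ 0.1052  0.9945 -0.0001]
 [-0.0003 -0.     -1.    ]]
```

View pics/m7.png

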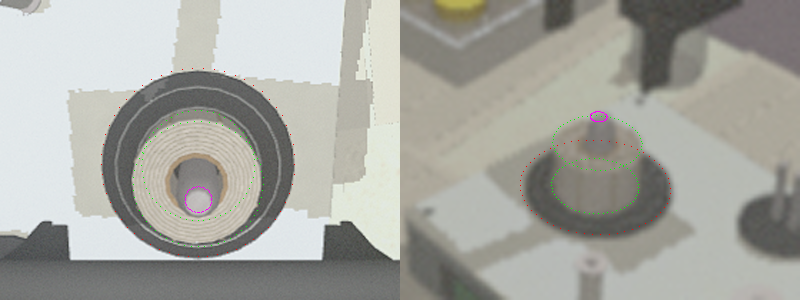

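The wrist tile shows the roll concentric with the spindle at about (197,180). In the side tile the roll sits flat on the plate and matches the 82 mm plate and 122 mm top outlines. That was the last picture, so I'll measure the rest numerically. Moving over the knob with the fingers part closed (about 36 mm).

>>> {"api": "servo_tool", "payload": {"targets": [{"offset": [0.012,-0.03,0],"dr": [0,0,0]},{"offset": [0.024,-0.062,0],"dr": [0,0,0]},{"offset": [0.036,-0.094,0],"dr": [0,0,0]},{"offset": [0.048,-0.126,0],"dr": [0,0,0]},{"offset": [0.06,-0.158,0],"dr": [0,0,0]},{"offset": [0.072,-0.188,0],"dr": [0,0,0]},{"offset": [0.08,-0.208,0],"dr": [0,0,0]},{"offset": [0.0835,-0.218,0],"dr": [0,0,0]},{"offset": [0.0835,-0.218,0],"dr": [0,0,0]},{"offset": [0.0835,-0.218,0],"dr": [0,0,0]},{"offset": [0.0835,-0.218,0],"dr": [0,0,0]}], "gripper": 0.17}}

```text
time_s: 13.48
position: [0.5308, -0.2178, 0.1568]
tcp_rot: [[-0.995, 0.104, -0.001], [0.104, 0.995, 0.001], [0.001, 0.001, -1.0]]
force: [-0.3, 0.7, -1.4]
opening: 0.419
grasp_force: 0.0
```

Run:
```python
from h import *
from rig import bot, viewer
np.set_printoptions(precision=4,suppress=True,linewidth=180)
c=viewer.capture("wrist"); t=viewer.capture("top"); st=bot.read_state(); p,R=st["position"],st["tcp_rot"]; print(st["time_s"],p,R[:,1],st["opening"])
pickle.dump((c,t,st),open("c6.pkl","wb"))
k=np.array([.530,-.2193,.135]); u=R[:,0]
print("pred knob top,foot, pinch top, tcp tips", proj(c,[k,k-[0,0,.051],k-u*.045,p+[0,0,.0375]]))
g=cv2.cvtColor(c["color"],cv2.COLOR_RGB2GRAY)
n,l,s,ce=cv2.connectedComponentsWithStats(np.uint8(g<60))
for i in range(1,n):
    if s[i,4]>60: print("dark",ce[i],s[i])
print(g[120:260:5,215:340:5])
```

```text
13.5833 [ 0.531  -0.2176  0.1571] [0.1032 0.9947 0.0006] 0.415953038017953
pred knob top,foot, pinch top, tcp tips [[274.6876 226.7201]
 [275.056  208.7125]
 [274.952  289.3978]
 [277.6034 262.2698]]
dark [422.3134 160.4478] [407 159  33   4  67]
dark [273.3267 222.7199] [261 204  25  37 707]
dark [240.1733 361.0978] [    0   243   560   177 54627]
dark [437.562  288.6826] [  320   243   240    94 13766]
dark [282.0983 264.4187] [ 184  245  189   33 1882]
[[237 238 239 237 238 228 239 238 237 238 238 237 236 236 236 165 179 174 173 172 170 238 235 235 237]
 [236 237 236 236 236 218 239 237 239 237 238 237 237 237 164 171 183 170 170 167 236 238 236 236 236]
 [238 237 237 237 237 240 238 237 238 238 237 237 237 202 171 172 182 172 171 227 237 235 237 234 236]
 [236 236 237 238 237 237 238 237 237 237 235 237 237 166 171 172 179 170 171 171 165 160 236 236 236]
 [237 237 237 238 237 237 238 238 238 237 236 236 168 170 165 169 177 167 169 170 172 167 168 238 234]
 [236 236 236 236 236 236 237 238 239 237 238 238 166 170 169 170 176 168 170 167 170 169 169 171 165]
 [163 166 167 163 161 
[... 1544 characters left out ...]
 201 197 197 198 137  53  57  59  57  39 190 190 192 194 194 188 186 193 192 193]
 [202 204 203 201 196 197 198 197 200 153  57  56  59  58  46 188 191 191 190 189 187 188 191 188 193]
 [204 203 205 200 198 198 193 197 194 200  47  53  48  49 177 192 192 188 189 189 189 187 190 187 188]
 [203 200 239 237 211 199 195 195 195 202  69  56  56  77 245 240 193 182 138 155 186 193 192 187 187]
 [239 183  40 243 241 241 210 211 239 239  63  76  78  85 231 237 195 173  96 132 186 150 138  36 196]
 [237  43  48  50  50 231 236 238 237 237  62  73 103 107 197 241  75  77  88  86  54  42  45  45  32]
 [216  48  46  50  50 226 237 238 235 237  71  65  62  66 176 141  80  83  86  83  56  44  41  38  42]]
```

The knob blob is at wrist (273,228), predicted (274.7,226.7). So the knob is at about (0.531,-0.2205), 3 mm to the tool's -y. Descending so the tips are at z≈0.100 with the pads round the knob.

>>> {"api": "servo_tool", "payload": {"targets": [{"offset": [-0.0005,-0.003,0.006],"dr": [0,0,0]},{"offset": [-0.0005,-0.003,0.018],"dr": [0,0,0]},{"offset": [-0.0005,-0.003,0.03],"dr": [0,0,0]},{"offset": [-0.0005,-0.003,0.042],"dr": [0,0,0]},{"offset": [-0.0005,-0.003,0.052],"dr": [0,0,0]},{"offset": [-0.0005,-0.003,0.06],"dr": [0,0,0]},{"offset": [-0.0005,-0.003,0.067],"dr": [0,0,0]},{"offset": [-0.0005,-0.003,0.067],"dr": [0,0,0]}]}}

```text
time_s: 14.25
position: [0.5299, -0.2215, 0.0888]
tcp_rot: [[-0.994, 0.105, -0.002], [0.105, 0.994, 0.002], [0.002, 0.001, -1.0]]
force: [0.0, 0.3, 0.1]
opening: 0.418
grasp_force: 0.0
```

>>> {"api": "servo_tool", "payload": {"targets": [{"offset": [-0.0005,0,0.006],"dr": [0,0,0]},{"offset": [-0.0005,0,0.014],"dr": [0,0,0]},{"offset": [-0.0005,0,0.021],"dr": [0,0,0]},{"offset": [-0.0005,0,0.026],"dr": [0,0,0]},{"offset": [-0.0005,0,0.026],"dr": [0,0,0]},{"offset": [-0.0005,0,0.026],"dr": [0,0,0]}]}}

```text
time_s: 14.75
position: [0.531, -0.2221, 0.0639]
tcp_rot: [[-0.994, 0.105, -0.001], [0.105, 0.994, 0.0], [0.001, 0.0, -1.0]]
force: [-0.8, -0.3, 0.6]
opening: 0.414
grasp_force: 0.0
```

>>> {"api": "servo_tool", "payload": {"targets": [{"offset": [0,0,0],"dr": [0,0,0]},{"offset": [0,0,0],"dr": [0,0,0]},{"offset": [0,0,0],"dr": [0,0,0]},{"offset": [0,0,0],"dr": [0,0,0]},{"offset": [0,0,0],"dr": [0,0,0]},{"offset": [0,0,0],"dr": [0,0,0]}], "gripper": 1}}

```text
time_s: 15.25
position: [0.5314, -0.2214, 0.0647]
tcp_rot: [[-0.994, 0.106, 0.0], [0.106, 0.994, 0.001], [-0.0, 0.001, -1.0]]
force: [1.4, 3.4, 2.4]
opening: 0.189
grasp_force: 30.0
```

Run:
```python
from rig import bot
import numpy as np
np.set_printoptions(precision=4,suppress=True)
s=bot.read_state(); p,R=s["position"],s["tcp_rot"]; print(s["time_s"],p,s["force"],s["opening"],s["grasp_force"])
yaw=np.radians(-6.03); print("yaw of tool y",np.degrees(np.arctan2(-R[0,1],R[1,1])))
k=p.copy(); piv=k+.095*np.array([np.cos(yaw),np.sin(yaw),0])
for a in (5,10,15,20,24,26,27,28,29):
    b=yaw+np.radians(a); q=piv-.095*np.array([np.cos(b),np.sin(b),0]); print(a,(R.T@(q-p)).round(4),q[:2])
```

```text
15.25 [ 0.5314 -0.2214  0.0647] [1.4384 3.3886 2.3857] 0.18935816686035856 29.977386692899017
yaw of tool y -6.061567463063
5 [-0.0004 -0.0083 -0.    ] [ 0.5309 -0.2297]
10 [-0.0015 -0.0165 -0.    ] [ 0.5311 -0.238 ]
15 [-0.0033 -0.0246 -0.    ] [ 0.532  -0.2462]
20 [-0.0057 -0.0325 -0.    ] [ 0.5337 -0.2543]
24 [-0.0082 -0.0386 -0.    ] [ 0.5355 -0.2607]
26 [-0.0096 -0.0416 -0.    ] [ 0.5366 -0.2638]
27 [-0.0104 -0.0431 -0.    ] [ 0.5372 -0.2654]
28 [-0.0111 -0.0446 -0.    ] [ 0.5378 -0.2669]
29 [-0.0119 -0.0461 -0.0001] [ 0.5384 -0.2685]
```

The knob is gripped (30 N, about 18 mm). Swinging the lever along its arc, turning the tool with it, to 24° first.

>>> {"api": "servo_tool", "payload": {"targets": [{"offset": [-0.0001,-0.005,0],"dr": [0,0,-3]},{"offset": [-0.0007,-0.0116,0],"dr": [0,0,-7]},{"offset": [-0.0017,-0.0181,0],"dr": [0,0,-11]},{"offset": [-0.0032,-0.0246,0],"dr": [0,0,-15]},{"offset": [-0.0052,-0.0309,0],"dr": [0,0,-19]},{"offset": [-0.0069,-0.0356,0],"dr": [0,0,-22]},{"offset": [-0.0082,-0.0386,0],"dr": [0,0,-24]},{"offset": [-0.0082,-0.0386,0],"dr": [0,0,-24]},{"offset": [-0.0082,-0.0386,0],"dr": [0,0,-24]}]}}

```text
time_s: 16.0
position: [0.5356, -0.2594, 0.0646]
tcp_rot: [[-0.952, -0.307, 0.0], [-0.307, 0.952, 0.004], [-0.001, 0.003, -1.0]]
force: [2.8, 5.8, 3.6]
opening: 0.196
grasp_force: 30.0
```

Run:
```python
from rig import bot, viewer
from h import *
np.set_printoptions(precision=4,suppress=True,linewidth=160)
s=bot.read_state(); p,R=s["position"],s["tcp_rot"]; print(s["time_s"],p,s["force"],s["opening"],s["grasp_force"],"tool turn",np.degrees(np.arctan2(-R[0,1],R[1,1])))
c=viewer.capture("wrist"); t=viewer.capture("top"); sd=viewer.capture("side"); pickle.dump((c,t,sd,s),open("c7.pkl","wb"))
print("tau",s["tau"])
```

```text
16.0 [ 0.5356 -0.2594  0.0646] [2.7696 5.8449 3.598 ] 0.19582328659650292 29.968409868123445 tool turn 17.889205008331995
tau [ -4.3781 -42.3899 -13.6897  -1.6689  -0.7187  -0.1344]
```

Displacement gives about 23–24° and the force is consistent with the spring. Next I'll go to about 27.5°, then creep while watching the force to locate the stop.

>>> {"api": "servo_tool", "payload": {"targets": [{"offset": [0,-0.0017,0],"dr": [0,0,-1]},{"offset": [-0.0001,-0.0033,0],"dr": [0,0,-2]},{"offset": [-0.0001,-0.005,0],"dr": [0,0,-3]},{"offset": [-0.0002,-0.006,0],"dr": [0,0,-3.6]},{"offset": [-0.0002,-0.006,0],"dr": [0,0,-3.6]},{"offset": [-0.0002,-0.006,0],"dr": [0,0,-3.6]},{"offset": [-0.0002,-0.006,0],"dr": [0,0,-3.6]}]}}

```text
time_s: 16.73
position: [0.5375, -0.2646, 0.0646]
tcp_rot: [[-0.93, -0.366, 0.0], [-0.366, 0.93, 0.004], [-0.001, 0.004, -1.0]]
force: [1.7, 7.0, 4.0]
opening: 0.195
grasp_force: 30.0
```

>>> {"api": "servo_tool", "payload": {"targets": [{"offset": [0,-0.0008,0],"dr": [0,0,-0.5]},{"offset": [0,-0.0008,0],"dr": [0,0,-0.5]},{"offset": [0,-0.0008,0],"dr": [0,0,-0.5]}]}}

```text
time_s: 16.98
position: [0.5377, -0.2653, 0.0646]
tcp_rot: [[-0.927, -0.375, -0.0], [-0.375, 0.927, 0.004], [-0.001, 0.004, -1.0]]
force: [1.8, 7.5, 3.7]
opening: 0.188
grasp_force: 30.0
```

```bash
cat > a.py <<'E'
from rig import bot
import numpy as np
s=bot.read_state(); p,R=s["position"],s["tcp_rot"]
piv=np.array([.5314,-.2214])+.095*np.array([np.cos(np.radians(6.03)),-np.sin(np.radians(6.03))])
d=piv-p[:2]; print(round(s["time_s"],2),p.round(4),"angle(pos)",np.degrees(np.arctan2(d[1],d[0]))+6.03,"r",np.hypot(*d).round(4),"tool turn",np.degrees(np.arctan2(-R[0,1],R[1,1]))+6.03,"F tang",(R.T@s["force"]).round(2),s["grasp_force"])
E
python3 a.py
```

```text
16.98 [ 0.5377 -0.2653  0.0646] angle(pos) 27.099740897058513 r 0.0945 tool turn 28.026727939284584 F tang [-4.49  6.29 -3.67] 29.967732288771458
```

Angle is about 27–28°. Creeping on in small steps to feel for the stop and fix the zero.

>>> {"api": "servo_tool", "payload": {"targets": [{"offset": [0,-0.0017,0],"dr": [0,0,-1]},{"offset": [0,-0.0017,0],"dr": [0,0,-1]},{"offset": [0,-0.0017,0],"dr": [0,0,-1]}]}}

```text
time_s: 17.23
position: [0.5383, -0.2668, 0.0646]
tcp_rot: [[-0.921, -0.391, -0.0], [-0.391, 0.921, 0.004], [-0.001, 0.004, -1.0]]
force: [2.7, 7.8, 4.2]
opening: 0.192
grasp_force: 30.0
```

>>> {"api": "servo_tool", "payload": {"targets": [{"offset": [0,-0.0008,0],"dr": [0,0,-0.5]},{"offset": [0,-0.0008,0],"dr": [0,0,-0.5]},{"offset": [0,-0.0008,0],"dr": [0,0,-0.5]}]}}

```text
time_s: 17.48
position: [0.5386, -0.2675, 0.0646]
tcp_rot: [[-0.917, -0.399, -0.0], [-0.399, 0.917, 0.004], [-0.002, 0.004, -1.0]]
force: [1.4, 8.7, 4.4]
opening: 0.192
grasp_force: 30.0
```

```bash
python3 a.py
```

```text
17.48 [ 0.5386 -0.2675  0.0646] angle(pos) 28.544730977263942 r 0.0944 tool turn 29.524502474821364 F tang [-4.81  7.44 -4.34] 29.967021331761607
```

>>> {"api": "servo_tool", "payload": {"targets": [{"offset": [0,-0.0012,0],"dr": [0,0,-0.4]},{"offset": [0,-0.0012,0],"dr": [0,0,-0.4]},{"offset": [0,-0.0012,0],"dr": [0,0,-0.4]}]}}

```text
time_s: 17.73
position: [0.5389, -0.2681, 0.0646]
tcp_rot: [[-0.914, -0.405, -0.001], [-0.405, 0.914, 0.005], [-0.001, 0.005, -1.0]]
force: [1.7, 7.9, 5.4]
opening: 0.19
grasp_force: 30.0
```

```bash
python3 a.py
```

```text
17.73 [ 0.5389 -0.2681  0.0646] angle(pos) 28.927813164173557 r 0.0944 tool turn 29.921447196548 F tang [-4.8   6.53 -5.36] 29.966026540569146
```

The motion is starting to stall (0.65 mm moved for 1.2 mm commanded), so the stop is close. Backing off about 1° gives roughly 28°.

>>> {"api": "servo_tool", "payload": {"targets": [{"offset": [0,0.001,0],"dr": [0,0,0.5]},{"offset": [0,0.002,0],"dr": [0,0,1]},{"offset": [0,0.002,0],"dr": [0,0,1]},{"offset": [0,0.002,0],"dr": [0,0,1]},{"offset": [0,0.002,0],"dr": [0,0,1]},{"offset": [0,0.002,0],"dr": [0,0,1]}]}}

```text
time_s: 18.23
position: [0.5383, -0.2667, 0.0646]
tcp_rot: [[-0.921, -0.389, -0.0], [-0.389, 0.921, 0.004], [-0.001, 0.004, -1.0]]
force: [1.5, 7.9, 4.4]
opening: 0.191
grasp_force: 30.0
```

```bash
python3 a.py
python3 - <<'E'
from h import *
from rig import viewer
np.set_printoptions(precision=4,suppress=True)
d=pickle.load(open("c0.pkl","rb"))
# undisturbed items: compare top & side masks of jars / roll with the start
t=viewer.capture("top"); s=viewer.capture("side")
for n,c in(("top",t),("side",s)):
    f=lambda im:[ce[i].round(1) for L in [cv2.connectedComponentsWithStats(cv2.inRange(cv2.cvtColor(im,cv2.COLOR_RGB2HSV),(20,140,80),(35,255,255)))] for i in range(1,L[0]) if L[2][i,4]>60 for ce in [L[3]]]
    a,b=f(d[n]["color"]),f(c["color"]); print(n,[(p,min(np.linalg.norm(p-q) for q in b).round(1)) for p in a if p[1]>130])
    for nm,(x0,y0,x1,y1) in (("narrow",(125,205,155,235)),("tape",(198,268,240,312)),("marker",(108,280,168,296))) if n=="top" else (("narrow",(183,162,208,190)),("tape",(165,224,208,255)),("marker",(135,195,170,220))):
        print(n,nm,"mean diff",np.abs(d[n]["color"][y0:y1,x0:x1].astype(int)-c["color"][y0:y1,x0:x1]).mean().round(1))
E
```

```text
18.23 [ 0.5383 -0.2667  0.0646] angle(pos) 27.968174744994407 r 0.0944 tool turn 28.927208328629785 F tang [-4.45  6.73 -4.38] 29.967247595322988
top [(array([419.3, 142.3]), np.float64(239.1)), (array([332.9, 270. ]), np.float64(214.9)), (array([396.7, 274.3]), np.float64(266.3)), (array([268.4, 281.8]), np.float64(185.9))]
top narrow mean diff 36.1
top tape mean diff 39.7
top marker mean diff 37.4
side [(array([278.4, 130.3]), np.float64(7.2)), (array([266.5, 136.2]), np.float64(6.1)), (array([263.7, 147.7]), np.float64(0.5)), (array([ 39.3, 166.5]), np.float64(5.5)), (array([406.7, 234.5]), np.float64(5.4)), (array([219.5, 247.3]), np.float64(0.4)), (array([266.3, 273.5]), np.float64(0.4)), (array([308. , 312.9]), np.float64(0.3))]
side narrow mean diff 19.8
side tape mean diff 18.9
side marker mean diff 21.2
```

Jars a–c are unchanged in the side view. The top view shows a general brightness change or arm cover, and jar_d's blob shifted 5 px, so I'll check whether that is only occlusion.

Run:
```python
from h import *
from rig import viewer
np.set_printoptions(precision=1,suppress=True)
d=pickle.load(open("c0.pkl","rb")); t=viewer.capture("top"); s=viewer.capture("side")
print("mean brightness",[ (n,d[n]["color"].mean().round(1),c["color"].mean().round(1)) for n,c in(("top",t),("side",s))])
for nm,im,box in (("side0",d["side"],(380,215,430,265)),("side1",s,(380,215,430,265)),("top0",d["top"],(395,120,445,170)),("top1",t,(395,120,445,170)),("top0",d["top"],(250,255,415,300)),("top1",t,(250,255,415,300))):
    x0,y0,x1,y1=box; h=cv2.cvtColor(im["color"],cv2.COLOR_RGB2HSV)[y0:y1,x0:x1]
    n,l,S,ce=cv2.connectedComponentsWithStats(cv2.inRange(h,(15,110,40),(38,255,255)))
    print(nm,[(ce[i]+[x0,y0],S[i]+[x0,y0,0,0,0]) for i in range(1,n) if S[i,4]>40])
# register-free check of the small items by normalised template matching
for n,c,items in(("top",t,(("narrow",(122,205,158,237)),("tape",(196,266,242,312)),("marker",(106,278,170,298)))),("side",s,(("narrow",(180,162,208,190)),("tape",(165,224,208,255)),("marker",(132,192,172,222))))):
    for nm,(x0,y0,x1,y1) in items:
        r=cv2.matchTemplate(c["color"][y0-8:y1+8,x0-8:x1+8],d[n]["color"][y0:y1,x0:x1],cv2.TM_CCOEFF_NORMED); m=cv2.minMaxLoc(r); print(n,nm,round(m[1],3),np.array(m[3])-8)
```

```text
mean brightness [('top', np.float64(99.4), np.float64(114.5)), ('side', np.float64(84.7), np.float64(94.0))]
side0 [(array([406.4, 235.3]), array([397, 227,  20,  18, 260]))]
side1 [(array([411.6, 236.4]), array([408, 229,   9,  16,  97]))]
top0 [(array([418.5, 143. ]), array([408, 133,  22,  21, 334]))]
top1 []
top0 [(array([332.7, 270. ]), array([323, 261,  20,  19, 306])), (array([396.1, 274.1]), array([386, 265,  21,  19, 315])), (array([268.5, 281.7]), array([259, 272,  20,  20, 301]))]
top1 []
top narrow 0.996 [0 0]
top tape 0.423 [0 0]
top marker 0.996 [0 0]
side narrow 0.998 [0 0]
side tape 0.879 [0 0]
side marker 0.635 [0 0]
```

Jar_d's right edge is unchanged at 417, so the gripper is only covering its left half. The other roll, tape and marker all match at zero shift. Lever held at about 28–29° with about 7 N and no contact with the stop. Handing in.

```bash
python3 -c "
from rig import ticket
print(ticket.hand_in())"
```

```text
the job is handed in; nothing more can be done
None
```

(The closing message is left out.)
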